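# Bring the bench lamp over a filled spot on an oak door

## Task

Get the repaired door ready for a look under the light: first take the red sander off it and set it down gently, upright and wholly on the round rubber mat. Then swing the bench lamp until its shade is centred over the pale filler spot (not the dark knot) and let it stay there, and only then switch it on by pushing the red lever on the yellow box fully over. Do not knock over the sander or shift the filler jar or the tape roll.

Things in the scene. Friction and masses are not known exactly. Their poses are not given: they have to be found in the camera images.
- sander: Compact cordless palm sander, 0.55 kg, loose, standing upright on its disc, partly over the filler spot on the door. Round about its own z axis: black sanding disc 90 mm across and 10 mm high, red body 80 mm across up to 48 mm, then an upright red round grip 54 mm across from 48 to 110 mm (the top), with a black band at 58 to 68 mm. Origin: centre of the disc's underside; z up.
- rest_mat: Round flat black and dark-grey rubber mat, 150 mm across, 6 mm thick, fixed on the bench to the robot's right. Origin: centre of its underside. It and the yellow switch box may change places.
- filler_spot: Pale cream round filler patch, 60 mm across, flush in the top of the door, whose top lies 20 mm above the bench. At the start the sander covers about half of it. Origin: its centre. The oak door itself (320 x 440 x 20 mm, lying flat with its long side roughly along y) is fixed.
- knot: Dark brown round knot, 48 mm across, flush in the door's top; not the place to light. It may be left or right of the filler spot. Origin: its centre.
- lamp_grip (a point): Point to grip on the lamp: on the axis of the orange upright round knob above the centre of the lamp's shade, 257 mm above the bench and 22 mm below the knob's top. The knob is 28 mm across and stands from the flat white arm (top at 223 mm) up to 279 mm. It turns with that arm. The lamp's two arms are hinged on upright pivots, so the knob moves only sideways, at constant height.
- lamp_shade (a point): Centre of the underside of the lamp's white round shade (110 mm across), 161 mm above the bench, straight below the knob. Behind it are two arms in a chain: 260 mm from knob to elbow, 280 mm from elbow to a fixed post at the bench's far left. Both pivots are stiff (0.6 N m elbow, 1.0 N m post): the lamp stays where left, and the knob can be led to any place over the door with 3 to 10 N.
- lamp_switch (a joint): Red-knobbed toggle lever of the yellow switch box: 0 is off (leaning to the box's -x side, towards the robot), 1.0 rad is fully on (leaning to its +x side). Light friction (about 1 N at the tip), stays where it is left.
- lamp_switch_tip (a point): Centre of the red ball (26 mm across) on the end of the switch lever, 80 mm from the lever's pivot. Off: 92 mm above the bench and 38 mm to the -x side of the box's middle; on: as high, 38 mm to the +x side; highest (102 mm) midway.
- lamp_switch_base: Yellow switch box, 70 (x) x 50 (y) x 25 mm, fixed on the bench to the robot's right. Origin: centre of its underside; x is the direction in which the lever is pushed on (away from the robot, more or less); the lever's pivot lies 22 mm above the origin, along y.
- filler_jar: Bystander: jar with white cap, 60 mm across, 65 mm high, loose, under or near the parked lamp.
- tape_roll: Bystander: roll of tan masking tape lying flat, 96 mm across, 25 mm high, loose, under or near the parked lamp. Other loose tools and cans, up to 100 mm high, lie beyond the door and between door and robot.
There are look-alikes about, which are no part of the job. What is meant by the sander is not purple, and is the larger of those in its own colour.

How it is judged (in metres and radians):
On the way, in this order (a step that is already met when the one before it is completed fails the run):
1. the sander stands upright and at rest wholly on the rubber mat, with the switch still off (horizontal distance between sander and rest_mat below 0.03 m and height (world z) of sander below 0.012 m and angle between sander's own z axis and vertical below 0.1 rad and linear speed of sander below 0.03 m/s and value of joint lamp_switch below 0.5 rad), for 0.2 s.
2. the lamp's shade is centred over the filler spot, with the switch still off (horizontal distance between lamp_grip and filler_spot below 0.025 m and value of joint lamp_switch below 0.5 rad), for 0.5 s.
3. the switch lever is pushed over to on (value of joint lamp_switch above 0.8 rad), for 0.2 s.
At the end, for the whole second after the job is handed in: The sander stands upright on the mat, its axis within 30 mm of the mat's centre (so wholly on it) and at rest; the lamp stays with the centre of its shade within 25 mm of the filler spot's centre, seen from above; the switch lever is at least 0.8 rad over (of 1.0) (horizontal distance between sander and rest_mat below 0.03 m and height (world z) of sander below 0.012 m and angle between sander's own z axis and vertical below 0.1 rad and linear speed of sander below 0.03 m/s and horizontal distance between lamp_grip and filler_spot below 0.025 m and value of joint lamp_switch above 0.8 rad); the robot touches nothing.
It fails at once if the sander is tipped over (more than 0.6 rad) (angle between sander's own z axis and vertical above 0.6 rad).
It fails at once if the sander is let fall (moving faster than 0.5 m/s while out of the fingers) (linear speed of sander above 0.5 m/s and contact force between the fingers and sander below 0.1 N).
It fails at once if the sander is slammed down on the mat (more than 150 N) (contact force between sander and rest_mat above 150 N).
It fails at once if the filler jar or the tape roll is shifted by more than 30 mm (distance of any of filler_jar, tape_roll from where it was at the start of the episode above 0.03 m).
It also fails if it takes over 69 s, if anything falls off the work surface, if the arm or the gripper's body presses on something with over 40 N, if the wrist force passes 120 N, or if a joint passes its speed limit or range.

## Robot

A 7-joint arm with a two-finger parallel gripper is mounted at the origin on the work surface. World frame = base frame: x ahead of the robot, y to its left, z up, the work surface at z = 0. Lengths are in mm, angles in rad, forces in N, time in s.
With the tool pointing down it reaches from about 425 to 800 mm from the base axis. Payload 8.3 kg.
Tool frame: the origin (TCP) lies midway between the tips of the shut fingers; the grasp point (between the pads) lies 19 mm behind it (bot.grip_point_offset is the z of the grasp point in the tool frame, in mm); z points along the fingers, y is the direction in which the jaws open and shut (so a half turn about z gives the same grasp; the last joint's range is limited). The gripper opens to 85 mm and grips with 20 to 120 N. Pads are 22 mm wide; open, the fingers measure 114 mm over their backs; the gripper's body (76 mm by 85 mm) begins 54 mm behind the grasp point. The pads swing forward as they close: fully open they stand 13 mm farther back than shut.
Start: joints at [1.248, 0.383, 0.016, 1.37, -0.006, 1.388, -0.046], TCP at [160.593, -603.997, 231.279] pointing down, gripper open.
Joint ranges: [-2.95, 2.95], [-0.25, 2.06], [-1.52, 1.56], [0.18, 2.33], [-1.44, 4.58], [0.02, 2.06], [-3.01, 3.01]. Speed limits (rad/s): [2.39, 2.39, 3.01, 3.01, 3.14, 3.14, 3.14].

## Interface

Orientations are given as a unit quaternion [x, y, z, w].
In Python, from workcell import bot gives the robot as it stands. Calls block until the motion is done:
- bot.goto(position, orientation): joint-space move of the TCP to a pose.
- bot.line_to(position, orientation=None, rate=150, until_force=None): straight line of the TCP; orientation=None keeps the orientation; rate is the mean speed in mm/s. With until_force (N) it stops when the force on the tool has changed by that much, and returns True; else False.
- bot.move_joints(angles): joint-space move.
- bot.grip(opening): finger opening in mm; the grip force is fixed at half the most; returns when the fingers have stopped.
- bot.sleep(seconds).
- bot.ik(position, orientation): joint angles nearest the present ones, or None.
- bot.capture(name): name is "scene" or "side" or "wrist"; returns a dict with "color" (420x560x3 uint8, red, green, blue), "camera_matrix" (3x3 intrinsics, pixels), "xyz" and "attitude" of the camera in the world. Camera axes: x right, y up, looking along -z (the intrinsics and any distortion apply to the point x, -y, -z); pixel columns grow to the right and rows downward; lengths in mm; the calibration is good to about 2 mm. A picture is of the moment at which its call begins. There is no depth.
A pose or a line that the arm cannot do raises bot.IKError and nothing moves.
- bot.hand_in(): hands the job in, once; it reports no verdict.
Readings, each from a call of its own:
- bot.current_clock(): time.
- bot.current_qpos(): joint angles.
- bot.current_joint_velocities(): joint speeds.
- bot.current_joint_efforts(): joint torques, N m.
- bot.current_ee_pos(): TCP position.
- bot.current_eef_rot(): TCP orientation.
- bot.current_force(): force on the tool from outside, world axes, zero at the start.
- bot.current_wrist_torque(): the same for the moment, N m.
- bot.current_finger_gap(): finger opening in mm.
Only numpy, scipy, OpenCV 4.12 (cv2) and the standard library are available. Lean on these libraries where they do the work, as an engineer would, in place of code of your own. Each camera call takes 0.05 s, during which the arm holds its last target.

## Working session

There is one attempt and no reset: what is moved stays moved. The work goes in short steps, each a Python script; the robot and the scene stay as the last script left them, time stands still between calls to the robot, and variables do not carry over. Pictures are saved under pics/ and viewed, and the job is handed in when it is done.

```bash
ls; mkdir -p pics; python3 - <<'E'
from workcell import bot
import cv2
for n in ["scene","side","wrist"]:
    c=bot.capture(n)
    cv2.imwrite(f"pics/{n}0.png",c["color"][:,:,::-1])
    print(n,c["camera_matrix"],c["xyz"],c["attitude"],[k for k in c])
print(bot.current_clock(),bot.current_eef_rot(),bot.grip_point_offset)
E
```

```text
pics
scene [[501.03924372   0.         278.73060445]
 [  0.         501.03924372 211.19727983]
 [  0.           0.           1.        ]] [1078.50462683  311.93021383 1266.3270459 ] [0.15231315 0.23632737 0.82178719 0.4955965 ] ['color', 'camera_matrix', 'xyz', 'attitude']
side [[382.37908045   0.         282.46048273]
 [  0.         382.37908045 206.21500864]
 [  0.           0.           1.        ]] [294.17848698 904.98082487 674.47846071] [-0.051751    0.49761258  0.86218124 -0.0796684 ] ['color', 'camera_matrix', 'xyz', 'attitude']
wrist [[373.04153283   0.         280.8064731 ]
 [  0.         373.04153283 213.55364127]
 [  0.           0.           1.        ]] [ 234.12325367 -583.17725039  373.06754284] [-0.1183743   0.09251233 -0.6028025   0.78361862] ['color', 'camera_matrix', 'xyz', 'attitude']
0.15 [ 9.91570494e-01  1.29566037e-01 -1.18021277e-04 -7.63601404e-04] -18.700000000000003
```

View pics/scene0.png

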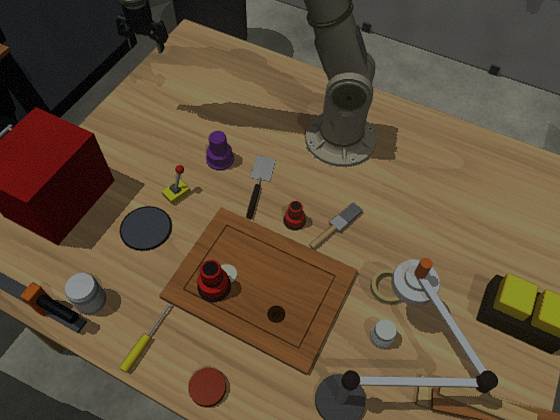

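View pics/side0.png

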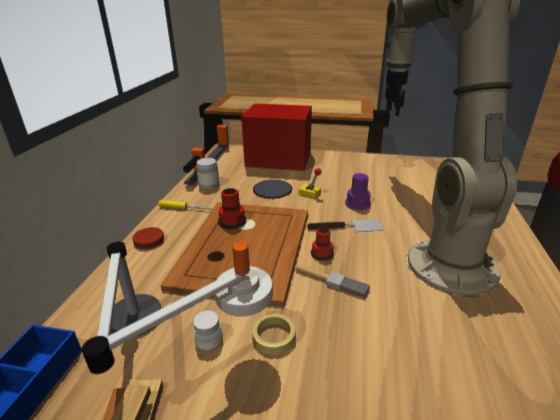

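View pics/wrist0.png

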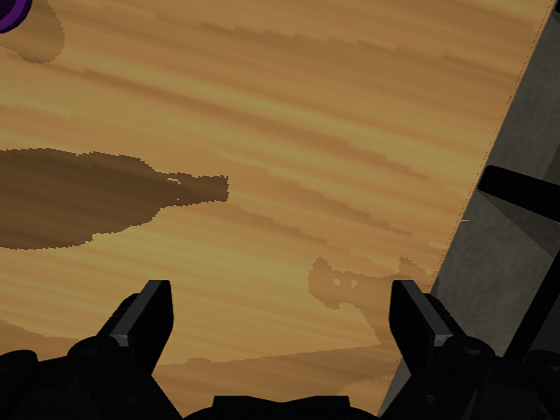

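The scene view shows three sander-like things: red at (212,282) on the door, a smaller red one at (295,215) beside the door, and a purple one at (219,152). The one on the door fits, since it is red, the larger of the two reds, and partly over the pale spot at (229,272). The mat is at (146,228), the switch tip at (180,169), the knob at (424,268) and the knot at (276,314). Next I'll confirm it in an enlarged crop and measure.

```bash
cat > h.py <<'E'
import numpy as np, cv2
from scipy.spatial.transform import Rotation as R
def ray(c,u,v):
    d=np.linalg.inv(c["camera_matrix"])@np.array([u,v,1.]); d=d*[1,-1,-1]
    return np.array(c["xyz"]),R.from_quat(c["attitude"]).as_matrix()@(d/np.linalg.norm(d))
def plane(c,u,v,z):
    o,d=ray(c,u,v); return o+d*(z-o[2])/d[2]
def tri(*a):
    A=np.zeros((3,3));b=np.zeros(3);rs=[ray(*x) for x in a]
    for o,d in rs:
        P=np.eye(3)-np.outer(d,d);A+=P;b+=P@o
    p=np.linalg.solve(A,b); return p,[float(np.linalg.norm((np.eye(3)-np.outer(d,d))@(p-o))) for o,d in rs]
def proj(c,p):
    q=R.from_quat(c["attitude"]).as_matrix().T@(np.array(p,float)-c["xyz"]); k=c["camera_matrix"]@(q*[1,-1,-1]); return k[:2]/k[2]
def save(img,name,box=None,s=1):
    if box: img=img[box[1]:box[3],box[0]:box[2]]
    cv2.imwrite("pics/"+name,cv2.resize(img,None,fx=s,fy=s,interpolation=cv2.INTER_CUBIC)[:,:,::-1])
def blobs(img,lo,hi,amin=30):
    hsv=cv2.cvtColor(img,cv2.COLOR_RGB2HSV)
    m=cv2.inRange(hsv,np.array(lo),np.array(hi)) if lo[0]<=hi[0] else cv2.inRange(hsv,np.array([lo[0]]+lo[1:]),np.array([180]+hi[1:]))|cv2.inRange(hsv,np.array([0]+lo[1:]),np.array(hi))
    n,l,st,ce=cv2.connectedComponentsWithStats(m)
    return [(st[i].tolist(),ce[i].round(1).tolist(),(l==i).astype(np.uint8)) for i in range(1,n) if st[i][4]>=amin]
E
python3 - <<'E'
from workcell import bot
from h import *
s=bot.capture("scene");d=bot.capture("side")
import pickle;pickle.dump((s,d),open("c0.pkl","wb"))
save(s["color"],"crop1.png",(110,120,310,320),3)
save(d["color"],"crop2.png",(150,140,350,310),3.5)
for nm,c in (("scene",s),("side",d)):
    for t,lo,hi in (("red",[172,130,40],[6,255,255]),("orange",[6,200,120],[13,255,255]),("yellow",[25,130,80],[35,255,255]),("pale",[15,15,140],[40,110,255])):
        for st,ce,m in blobs(c["color"],lo,hi): print(nm,t,st,ce)
E
```

```text
scene red [0, 107, 94, 136, 6166] [34.3, 161.5]
scene red [176, 165, 8, 9, 50] [179.4, 168.9]
scene red [285, 201, 20, 27, 263] [293.9, 215.6]
scene red [198, 260, 30, 38, 659] [212.4, 281.8]
scene red [189, 368, 37, 38, 738] [206.7, 386.0]
scene orange [421, 258, 11, 10, 72] [426.2, 262.3]
scene orange [23, 283, 17, 11, 42] [31.6, 287.6]
scene yellow [162, 179, 28, 22, 205] [174.5, 190.7]
scene yellow [499, 274, 39, 41, 1032] [518.6, 293.6]
scene yellow [538, 290, 22, 39, 616] [550.2, 308.8]
scene yellow [120, 334, 30, 38, 343] [134.3, 352.7]
scene pale [476, 321, 35, 17, 37] [493.1, 329.1]
side red [241, 104, 70, 66, 4110] [276.0, 135.8]
side red [548, 153, 12, 38, 299] [554.9, 172.0]
side red [219, 190, 25, 36, 605] [230.3, 208.9]
side red [313, 227, 20, 31, 392] [322.2, 244.2]
side red [133, 228, 30, 20, 431] [147.1, 237.3]
side orange [192, 148, 11, 4, 32] [197.0, 149.5]
side orange [133, 228, 29, 15, 209] [148.1, 234.6]
side orange [232, 241, 16, 11, 122] [239.6, 245.9]
side yellow [300, 184, 20, 9, 89] [309.1, 188.3]
side yellow [159, 200, 27, 6, 95] [171.6, 202.6]
side pale [453, 158, 20, 17, 156] [464.1, 165.7]
side pale [187, 205, 26, 5, 46] [200.5, 206.4]
side pale [242, 219, 13, 11, 90] [248.6, 224.4]
side pale [345, 218, 39, 11, 79] [366.0, 220.6]
side pale [406, 239, 42, 49, 559] [421.9, 262.3]
side pale [109, 253, 11, 67, 92] [114.0, 286.3]
side pale [97, 259, 14, 77, 123] [103.2, 298.5]
side pale [491, 260, 11, 23, 99] [496.1, 270.3]
side pale [246, 266, 26, 24, 234] [256.9, 275.9]
side pale [215, 268, 20, 14, 60] [225.1, 273.5]
side pale [408, 268, 20, 18, 31] [417.5, 277.3]
side pale [327, 271, 18, 10, 34] [333.9, 274.4]
side pale [109, 277, 127, 67, 202] [172.0, 310.6]
side pale [216, 288, 12, 9, 51] [222.1, 292.1]
side pale [161, 290, 38, 19, 60] [177.3, 300.1]
side pale [193, 310, 26, 20, 396] [205.2, 319.1]
side pale [257, 340, 27, 7, 52] [269.9, 344.3]
```

View pics/crop1.png

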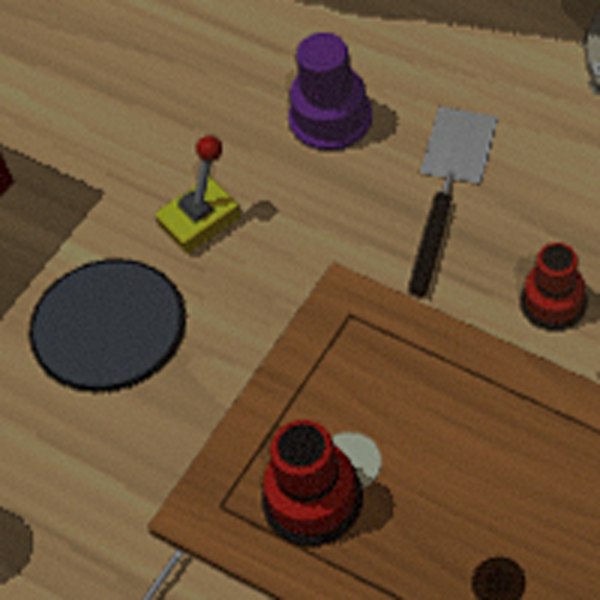

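View pics/crop2.png

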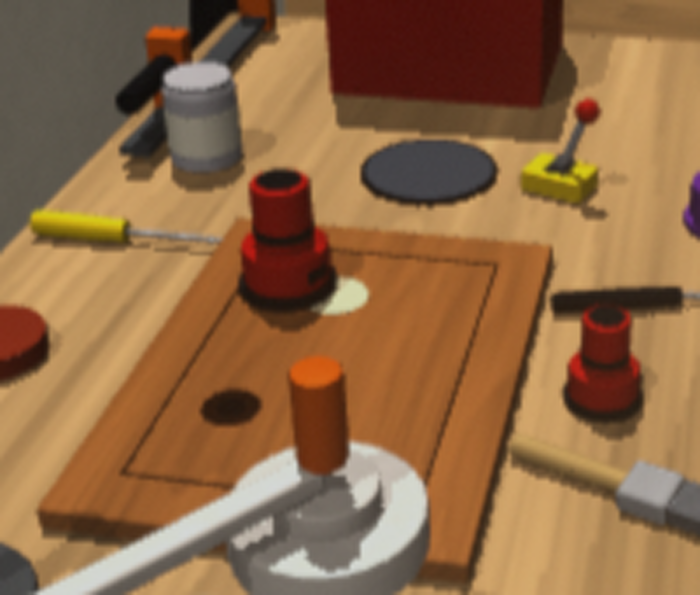

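Confirmed: the large red sander is on the door, partly over the pale spot, at crop1 (305,480). Now measuring.

```bash
python3 - <<'E'
from h import *
import pickle; s,d=pickle.load(open("c0.pkl","rb"))
# sander top centre (black top ellipse) 
print("sander top",plane(s,110+302/3,120+446/3,130).round(1),plane(d,150+281/3.5,140+180/3.5,130).round(1),tri((s,110+302/3,120+446/3),(d,150+281/3.5,140+180/3.5)))
# grip top circle from mask: dark pixels within red
for nm,c,box,z in (("scene",s,(195,258,230,285),130),("side",d,(214,185,248,205),130)):
    pass
print("tip",plane(s,179.4,168.9,92).round(1)); 
for st,ce,m in blobs(d["color"],[172,100,40],[6,255,255],10):
    if 300<ce[0]<330 and ce[1]<190: print(" side tip",ce,plane(d,*ce,92).round(1),tri((s,179.4,168.9),(d,*ce)))
print("knob top",plane(s,426.2,262.3,279).round(1),plane(d,239.6,245.9,279).round(1),tri((s,426.2,262.3),(d,239.6,245.9)))
def ell(c,box,z,name,cond):
    x0,y0,x1,y1=box; im=c["color"][y0:y1,x0:x1]; hsv=cv2.cvtColor(im,cv2.COLOR_RGB2HSV)
    m=cond(hsv).astype(np.uint8); n,l,st,ce=cv2.connectedComponentsWithStats(m); i=1+np.argmax(st[1:,4])
    cn=max(cv2.findContours((l==i).astype(np.uint8),0,1)[0],key=len)[:,0]+[x0,y0]
    P=np.array([plane(c,*p,z)[:2] for p in cn]).astype(np.float32)
    (cx,cy),r=cv2.minEnclosingCircle(P); print(name,"hull circle",round(cx,1),round(cy,1),"r",round(r,1),"bbox ctr",((P.max(0)+P.min(0))/2).round(1),"ext",(P.max(0)-P.min(0)).round(1))
    A=np.c_[2*P,np.ones(len(P))];b=(P**2).sum(1);x=np.linalg.lstsq(A,b,rcond=None)[0];print("   lsq",x[:2].round(1),np.sqrt(x[2]+x[0]**2+x[1]**2).round(1))
dark=lambda h:(h[...,1]<90)&(h[...,2]<90)
dark2=lambda h:(h[...,2]<55)
ell(s,(112,200,178,255),6,"mat scene",lambda h:(h[...,1]<110)&(h[...,2]<85))
ell(d,(245,172,300,203),6,"mat side",lambda h:(h[...,1]<110)&(h[...,2]<85))
ell(s,(260,300,292,326),20,"knot scene",lambda h:h[...,2]<70)
ell(s,(200,259,222,278),130,"grip top scene",lambda h:(h[...,2]<50))
ell(d,(218,186,246,197),130,"grip top side",lambda h:(h[...,2]<50))
ell(s,(160,177,192,205),25,"box scene",lambda h:(h[...,0]>24)&(h[...,0]<36)&(h[...,1]>130))
E
```

```text
sander top [656.3 -79.8 130. ] [652.6 -83.1 130. ] (array([654.06592646, -81.54872781, 129.27538861]), [2.1974298952866347, 2.197429895286753])
tip [ 409.3 -344.2   92. ]
 side tip [317.3, 171.2] [ 414.4 -357.    92. ] (array([ 413.14720317, -340.32012821,   99.39849091]), [0.3894705226552656, 0.3894705226552337])
knob top [475.5 382.7 279. ] [475.5 382.2 279. ] (array([475.46332144, 382.64407313, 279.23985099]), [0.1397846567909477, 0.1397846567908041])
mat scene hull circle 587.1 -360.0 r 76.3 bbox ctr [ 586.2 -359.9] ext [149.2 150.4]
   lsq [ 585.  -360.4] 72.3
mat side hull circle 585.2 -361.0 r 72.8 bbox ctr [ 585.5 -361.1] ext [144.1 145.2]
   lsq [ 585.2 -361.2] 69.9
knot scene hull circle 647.5 100.8 r 24.4 bbox ctr [647.  100.3] ext [46.2 47.4]
   lsq [647.  100.7] 22.6
grip top scene hull circle 655.4 -82.1 r 19.0 bbox ctr [655.4 -82. ] ext [37.7 37.4]
   lsq [655.4 -82.3] 17.8
grip top side hull circle 657.6 -86.6 r 15.5 bbox ctr [657.4 -85.9] ext [30.4 27.5]
   lsq [657.4 -87.2] 12.9
box scene hull circle 445.1 -344.4 r 44.7 bbox ctr [ 445.1 -345.5] ext [84.8 75.4]
   lsq [ 446.2 -345.4] 31.6
```

```bash
python3 - <<'E'
from h import *
import pickle; s,d=pickle.load(open("c0.pkl","rb"))
for n,p in (("box bot R",(112,185)),("box bot front",(60,238))): print(n,plane(s,*p,0).round(0))
p=plane(s,112,185,0)
for z in (100,150,200): print(z,proj(s,[p[0],p[1],z]).round(0))
print("side", plane(d,243,165,0).round(0),plane(d,305,168,0).round(0))
# lamp pivots (black caps) triangulate
print("elbow",tri((s,487,380),(d,98,354))); print("post",tri((s,350,380),(d,116,249)))
print("post base",plane(s,342,400,0).round(0),plane(d,135,312,0).round(0))
for n,p,z in (("jar",(385,333),0),("tape",(387,288),12)): print(n,plane(s,*p,z).round(0))
print("filler approx", plane(s,232,272,20).round(0),plane(d,249,224,20).round(0))
save(s["color"],"crop3.png",(300,230,560,420),3)
save(d["color"],"crop4.png",(60,220,320,380),3)
from workcell import bot
def q(y): return [np.cos(y/2),np.sin(y/2),0,0]
for nm,pos in (("sander",(655,-82,82)),("sanderup",(655,-82,250)),("mat",(586,-360,70)),("matup",(586,-360,250)),("knob",(475,382,238)),("filler",(650,-55,238)),("tip",(380,-343,90))):
    az=np.arctan2(pos[1],pos[0])
    for dy in (-1.57,0,1.57,3.14):
        j=bot.ik(pos,q(az+np.pi/2+dy)); print(nm,round(dy,2),None if j is None else np.round(j,2))
E
```

```text
box bot R [ 507. -543.    0.]
box bot front [ 728. -558.    0.]
100 [103. 165.]
150 [ 98. 154.]
200 [ 93. 143.]
side [ 759. -566.    0.] [ 489. -580.    0.]
elbow (array([635.28018844, 586.84485394, 210.10230096]), [0.20428136604059102, 0.2042813660405035])
post (array([764.50623243, 334.75510042, 200.06057791]), [0.8347191349570601, 0.8347191349570915])
post base [759. 341.   0.] [774. 317.   0.]
jar [553. 373.   0.]
tape [438. 332.  12.]
filler approx [597. -61.  20.] [598. -79.  20.]
sander -1.57 [ 0.36  0.6  -0.41  1.44  0.25  1.16 -1.78]
sander 0 [ 0.47  0.64 -0.59  1.43  0.37  1.19 -0.29]
sander 1.57 [ 0.52  0.66 -0.67  1.43  0.42  1.2   1.25]
sander 3.14 [-0.67  1.01  1.35  1.49 -0.98  1.43 -2.55]
sanderup -1.57 [ 0.38  0.5  -0.47  1.21  0.22  1.48 -1.76]
sanderup 0 [ 0.48  0.53 -0.64  1.2   0.31  1.5  -0.24]
sanderup 1.57 [ 0.51  0.54 -0.69  1.2   0.34  1.51  1.31]
sanderup 3.14 [-0.63  0.8   1.35  1.26 -0.78  1.64 -2.69]
mat -1.57 [ 0.56  0.63 -0.08  1.37  0.05  1.15 -1.65]
mat 0 [ 0.69  0.65 -0.29  1.36  0.19  1.16 -0.17]
mat 1.57 [ 0.82  0.68 -0.5   1.35  0.33  1.19  1.32]
[... 217 characters left out ...]
matup 3.14 [-0.13  0.86  1.35  1.17 -0.83  1.68 -2.7 ]
knob -1.57 [-0.42  0.38 -0.42  1.39  0.15  1.41 -1.73]
knob 0 [-0.02  0.55 -1.07  1.37  0.48  1.49 -0.38]
knob 1.57 [-0.02  0.55 -1.07  1.37  0.48  1.49  1.19]
knob 3.14 [ 0.06  0.67 -1.29  1.37  0.63  1.56  2.66]
filler -1.57 [ 0.38  0.49 -0.52  1.25  0.24  1.46 -1.77]
filler 0 [ 0.46  0.52 -0.66  1.25  0.31  1.47 -0.25]
filler 1.57 [ 0.49  0.54 -0.72  1.25  0.34  1.48  1.3 ]
filler 3.14 [-0.69  0.79  1.35  1.31 -0.77  1.6  -2.68]
tip -1.57 [ 0.73  0.27 -0.07  1.86  0.02  1.02 -1.65]
tip 0 [ 0.89  0.28 -0.26  1.85  0.08  1.02 -0.13]
tip 1.57 [ 1.05  0.3  -0.45  1.84  0.15  1.03  1.39]
tip 3.14 [-0.33  0.66  1.37  1.9  -0.7   1.19 -2.59]
```

View pics/crop3.png

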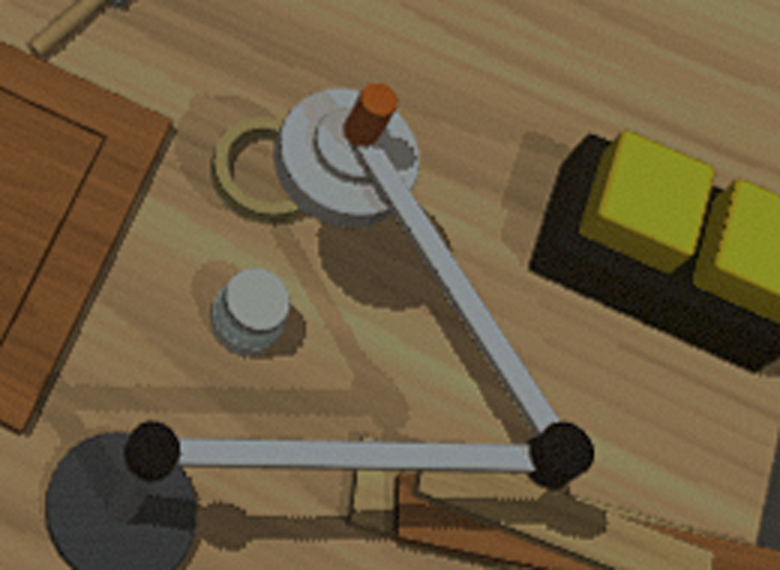

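View pics/crop4.png

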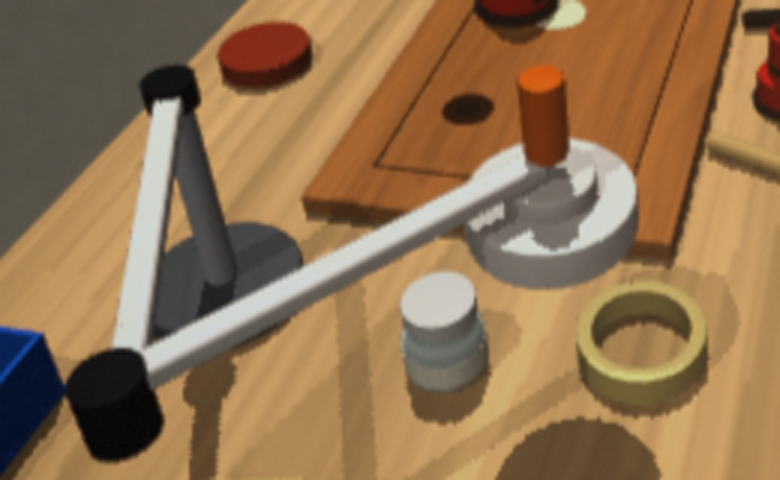

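```bash
cat >> h.py <<'E'
def q(y): return [float(np.cos(y/2)),float(np.sin(y/2)),0.,0.]
def nat(p,dy=0.): return q(np.arctan2(p[1],p[0])+np.pi/2+dy)
E
python3 - <<'E'
from workcell import bot
from h import *
S=[655.5,-82.5]; o=nat(S)
bot.goto(S+[190],o)
c=bot.capture("wrist"); save(c["color"],"w1.png")
bot.line_to(S+[82],o,rate=80,until_force=8)
print(bot.current_ee_pos(),bot.current_force(),bot.current_clock())
c=bot.capture("scene"); save(c["color"],"s1.png",(130,180,330,330),4)
E
```

```text
[655.92283625 -82.48317629  82.69090876] [ 0.8633274  -0.91756341  0.13345188] 4.35
```

View pics/w1.png

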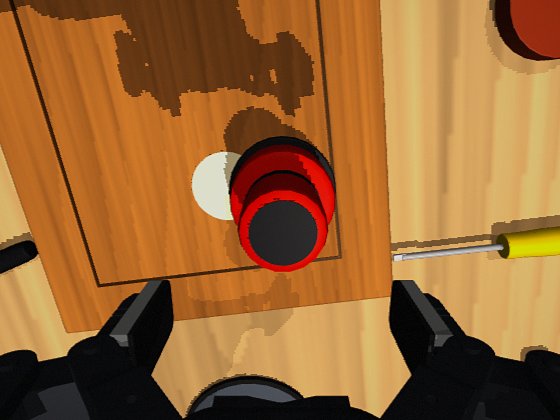

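View pics/s1.png

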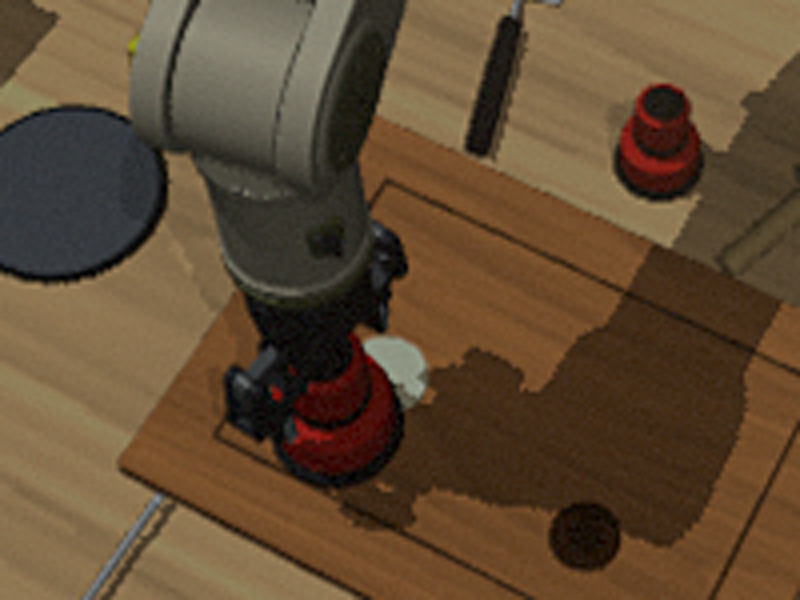

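The wrist view has the sander top at (284,232), midway between the fingers, and the scene view shows the jaws astride the grip. Next: grip and lift.

```bash
python3 - <<'E'
from workcell import bot
from h import *
bot.grip(0)
print("gap",bot.current_finger_gap(),bot.current_force())
S=[655.5,-82.5]; o=nat(S)
bot.line_to(S+[90],o,rate=40); print("lift",bot.current_force(),bot.current_finger_gap())
bot.line_to(S+[190],o,rate=120)
M=[586,-360.4]
bot.line_to(M+[190],nat(M),rate=150)
print(bot.current_finger_gap(),bot.current_force(),bot.current_clock())
bot.line_to(M+[78],nat(M),rate=80)
c=bot.capture("scene"); save(c["color"],"s2.png",(80,140,280,290),4)
c=bot.capture("side"); save(c["color"],"d2.png",(180,100,380,250),4)
print(bot.current_clock(),bot.current_ee_pos())
E
```

```text
gap 52.96506865917542 [0.94771767 0.11128952 3.91650154]
lift [ 0.16051339 -0.16130165 -5.31779577] 53.418101612919166
53.2578602728828 [ 0.49646911 -0.01897861 -4.63636399] 8.1917
9.8417 [ 586.31340739 -360.52068286   78.63035674]
```

View pics/s2.png

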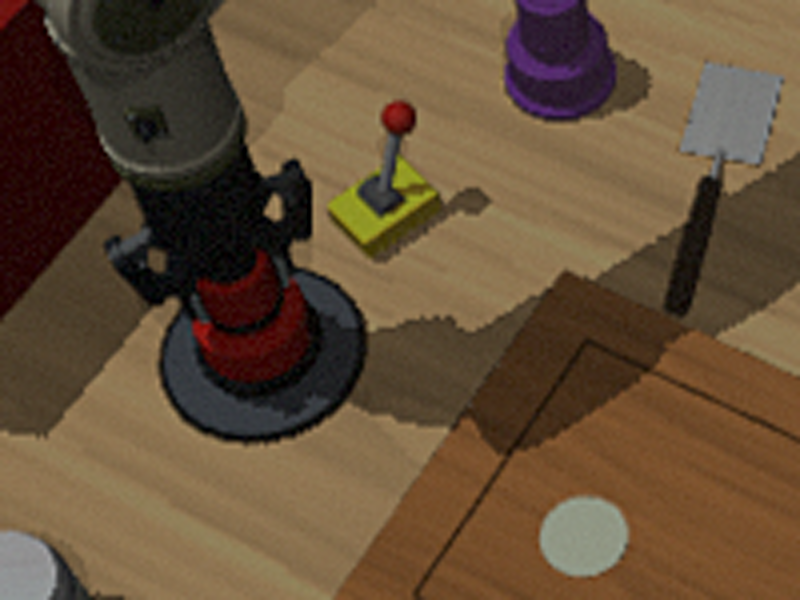

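View pics/d2.png

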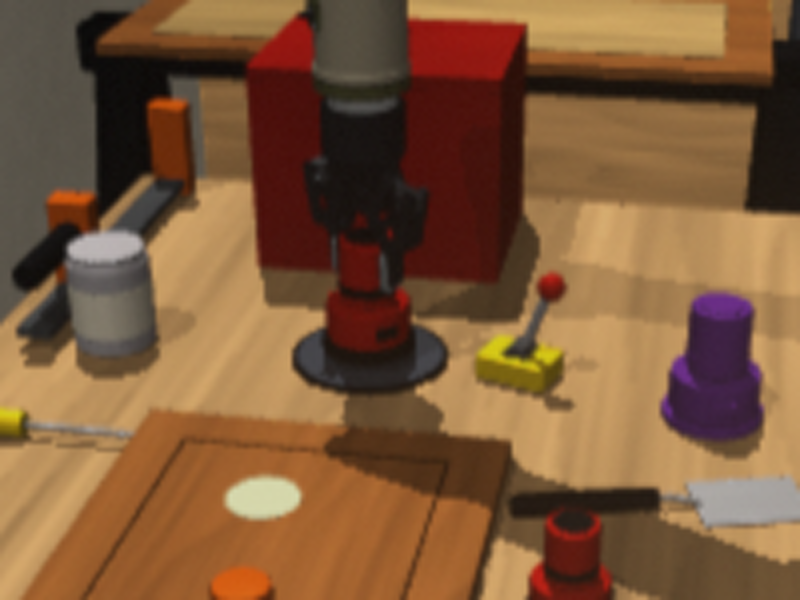

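The sander is hanging centred over the mat. The filler spot is now fully clear at scene (226,274). Next I'll lower gently, release, and measure the filler.

```bash
python3 - <<'E'
from workcell import bot
from h import *
r=bot.line_to([586,-360.4,64],None,rate=25,until_force=6)
print(r,bot.current_ee_pos(),bot.current_force(),bot.current_clock())
bot.grip(85); print("gap",bot.current_finger_gap(),bot.current_force())
p=bot.current_ee_pos(); bot.line_to([p[0],p[1],200],None,rate=130)
print(bot.current_clock())
s=bot.capture("scene");d=bot.capture("side")
save(s["color"],"s3.png",(80,140,280,290),4)
def ell(c,box,z,name,cond):
    x0,y0,x1,y1=box; im=c["color"][y0:y1,x0:x1]; hsv=cv2.cvtColor(im,cv2.COLOR_RGB2HSV)
    n,l,st,ce=cv2.connectedComponentsWithStats(cond(hsv).astype(np.uint8)); i=1+np.argmax(st[1:,4])
    cn=max(cv2.findContours((l==i).astype(np.uint8),0,1)[0],key=len)[:,0]+[x0,y0]
    P=np.array([plane(c,*p,z)[:2] for p in cn]).astype(np.float32)
    print(name,"ctr",((P.max(0)+P.min(0))/2).round(1),"ext",(P.max(0)-P.min(0)).round(1))
pale=lambda h:(h[...,1]<90)&(h[...,2]>110)
ell(s,(205,258,248,292),20,"filler scene",pale)
ell(d,(230,212,265,235),20,"filler side",pale)
ell(s,(120,200,180,260),6,"mat",lambda h:(h[...,1]<110)&(h[...,2]<85))
for st,ce,m in blobs(s["color"],[172,130,40],[6,255,255]): 
    if 110<ce[0]<175 and 180<ce[1]<260: print("sander red",st,ce)
print(proj(s,[586,-360.4,116]),proj(s,[586,-360.4,6]))
E
```

```text
True [ 586.17483172 -360.50394586   68.56922964] [-0.21876483  0.32377079  5.51844768] 10.275
gap 85.10972542444227 [-0.21943485  0.04159869  0.30993948]
11.875
filler scene ctr [609.2 -75. ] ext [59.3 58.7]
filler side ctr [609.5 -77.8] ext [56.5 59.2]
mat ctr [ 586.3 -343.3] ext [149.1 182.6]
sander red [129, 200, 29, 37, 623] [142.3, 221.3]
[136.91971659 206.72684571] [145.31103246 227.3811089 ]
```

View pics/s3.png

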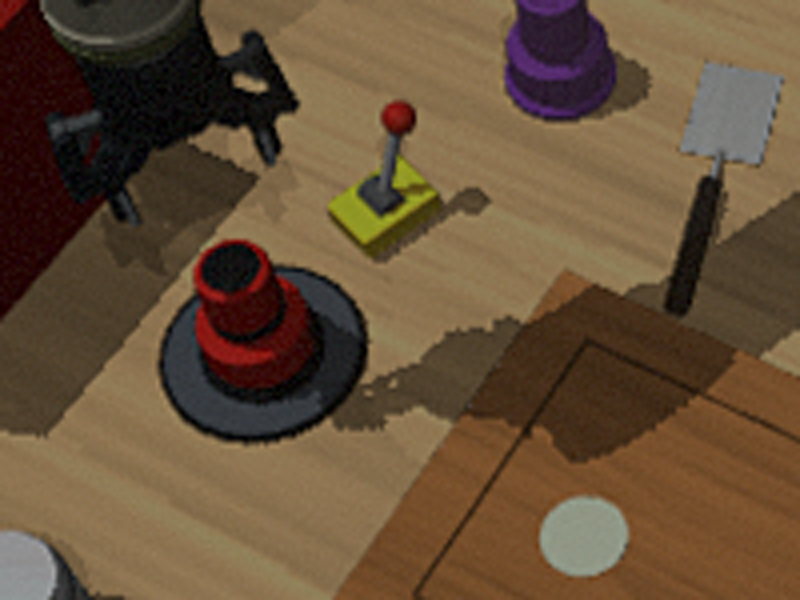

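The sander stands upright in the middle of the mat: its top is at crop (236,268), where it is expected to within about 5 mm. Both views put the filler at (609.3,-76), 59 mm across. Next is the lamp, with the gripper turning along with its forearm.

```bash
python3 - <<'E'
from workcell import bot
from h import *
K=[475.5,382.5]; o=nat(K,-1.9)
p=bot.current_ee_pos(); bot.line_to([p[0],p[1],320],None,rate=200)
bot.goto(K+[320],o)
c=bot.capture("wrist"); save(c["color"],"w4.png")
print(proj(c,K+[279]),bot.current_qpos(),bot.current_clock())
r=bot.line_to(K+[238],o,rate=80,until_force=8)
print(r,bot.current_ee_pos(),bot.current_force(),bot.current_clock())
E
```

```text
[281.05060458 249.42364378] [-0.02861511  0.5474778  -1.13843919  1.2104498   0.49487901  1.66820641
 -2.27572548] 15.425
False [475.59682345 382.80066117 238.63186997] [-0.18539187 -0.02300153  0.1678264 ] 16.6
```

View pics/w4.png

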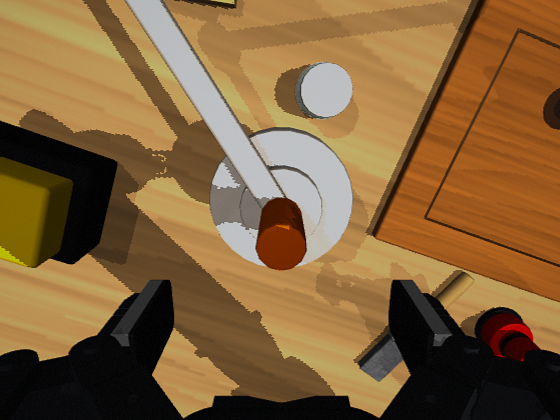

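The knob top is at (281,247), against a predicted (281,249). Next: grip and lead the lamp.

```bash
python3 - <<'E'
from workcell import bot
from h import *
K=np.array([475.5,382.5]);T=np.array([609.3,-76.]);P=np.array([764.5,334.7])
def fa(k):
    v=k-P;d=np.linalg.norm(v);u=v/d;a=(280**2-260**2+d*d)/(2*d);h=np.sqrt(280**2-a*a)
    e=P+a*u-h*np.array([-u[1],u[0]]); return np.arctan2(*(k-e)[::-1]),e
y0=np.arctan2(K[1],K[0])+np.pi/2-1.9
bot.grip(0); print("gap",bot.current_finger_gap(),bot.current_force())
f0,e0=fa(K); print(e0)
for t in np.linspace(0,1,8)[1:]:
    k=K+t*(T-K); f,e=fa(k)
    bot.line_to([*k,238],q(y0+f-f0),rate=90)
    print(round(t,2),np.degrees(f-f0).round(),e.round(0),bot.current_force().round(1),np.round(bot.current_finger_gap(),1))
print(bot.current_ee_pos(),bot.current_qpos().round(2),bot.current_clock())
s=bot.capture("scene");d=bot.capture("side"); save(s["color"],"s5.png"); save(d["color"],"d5.png")
E
```

```text
gap 26.7462309788833 [-0.06241214 -1.62174135  2.63371435]
[638.73920013 584.86838572]
0.14 16.0 [594. 557.] [ 0.7 -2.7  5. ] 26.3
0.29 32.0 [546. 510.] [ 0.9 -1.8  6. ] 27.0
0.43 45.0 [507. 445.] [ 2.  -0.2  5.7] 26.5
0.57 53.0 [487. 372.] [2.  0.7 5.1] 26.7
0.71 58.0 [487. 301.] [2.9 0.  5.7] 26.9
0.86 58.0 [503. 234.] [2.5 1.5 5.8] 26.8
1.0 55.0 [536. 173.] [2. 3. 6.] 26.7
[609.28558466 -75.1200196  238.19207748] [ 0.88  0.73 -1.37  1.35  0.72  1.6  -0.66] 23.525
```

View pics/s5.png

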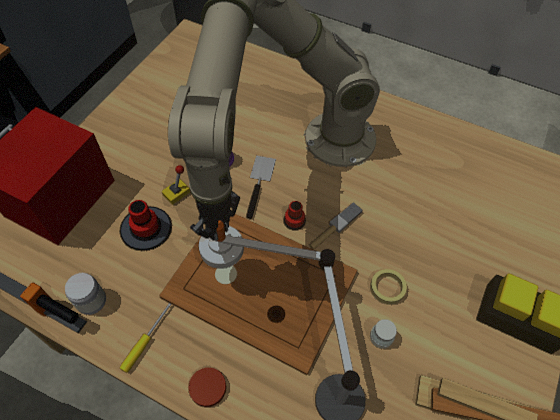

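View pics/d5.png

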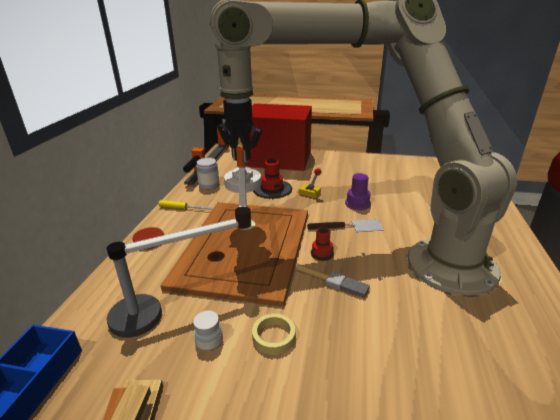

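The lamp has reached the filler with the elbow where expected, and the jar (385,333) and tape (389,286) are undisturbed. Next: release, back off upwards, and measure the knob.

```bash
python3 - <<'E'
from workcell import bot
from h import *
bot.sleep(0.6)
bot.grip(85); p=bot.current_ee_pos(); bot.line_to([p[0],p[1],345],None,rate=130)
w=bot.capture("wrist"); save(w["color"],"w6.png")
print(proj(w,[609.3,-76,279]),bot.current_qpos().round(2))
M=[440,-250]
bot.goto(M+[320],nat(M))
print(bot.current_clock(),bot.current_qpos().round(2))
s=bot.capture("scene");d=bot.capture("side"); save(s["color"],"s6.png",(130,150,330,300),4); save(d["color"],"d6.png",(180,120,380,270),4)
pp=[]
for nm,c in (("s",s),("d",d)):
    for st,ce,m in blobs(c["color"],[4,180,80],[13,255,255],25): print(nm,st,ce,plane(c,*ce,279).round(1))
E
```

```text
[281.39280665 233.13766463] [ 0.82  0.67 -1.39  1.14  0.68  1.8  -0.6 ]
26.8167 [ 1.21  0.18 -0.87  1.5   0.13  1.53 -0.17]
s [212, 220, 12, 11, 87] [217.6, 224.6] [608.8 -73.4 279. ]
s [20, 283, 20, 18, 93] [30.9, 290.5] [ 932.4 -335.3  279. ]
s [189, 368, 36, 37, 560] [208.8, 383.9] [921.2  96.9 279. ]
d [205, 94, 49, 21, 215] [223.7, 106.8] [ 789.9 -471.2  279. ]
d [324, 100, 49, 20, 281] [356.3, 112.4] [ 294.1 -474.1  279. ]
d [217, 124, 10, 22, 178] [221.6, 134.0] [ 697.7 -175.   279. ]
d [236, 137, 10, 30, 180] [240.6, 154.6] [592.4 -23.7 279. ]
d [192, 148, 12, 10, 87] [197.0, 151.7] [717.8 -24.  279. ]
d [289, 157, 15, 14, 51] [298.5, 165.5] [426.6  21.9 279. ]
d [209, 204, 27, 18, 153] [221.5, 213.1] [543.4 280.4 279. ]
d [162, 207, 145, 91, 5364] [242.4, 256.6] [462.1 410.9 279. ]
d [133, 228, 30, 13, 244] [146.7, 233.4] [656.7 374.5 279. ]
d [316, 230, 14, 14, 113] [322.3, 237.0] [335.3 329.4 279. ]
d [312, 241, 21, 16, 173] [321.5, 249.9] [332.8 368.6 279. ]
d [277, 282, 12, 15, 61] [282.4, 289.6] [380.3 478.4 279. ]
d [104, 389, 21, 31, 219] [112.9, 402.8] [529.6 689.2 279. ]
```

View pics/w6.png

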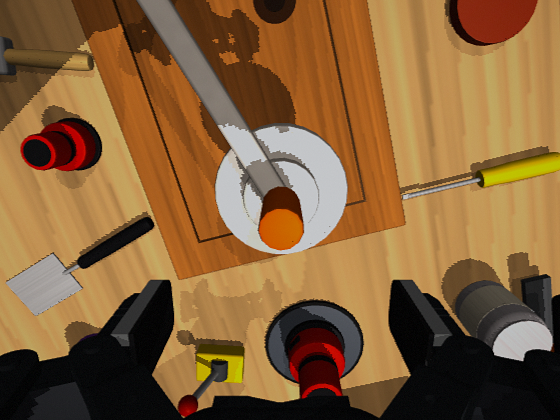

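View pics/s6.png

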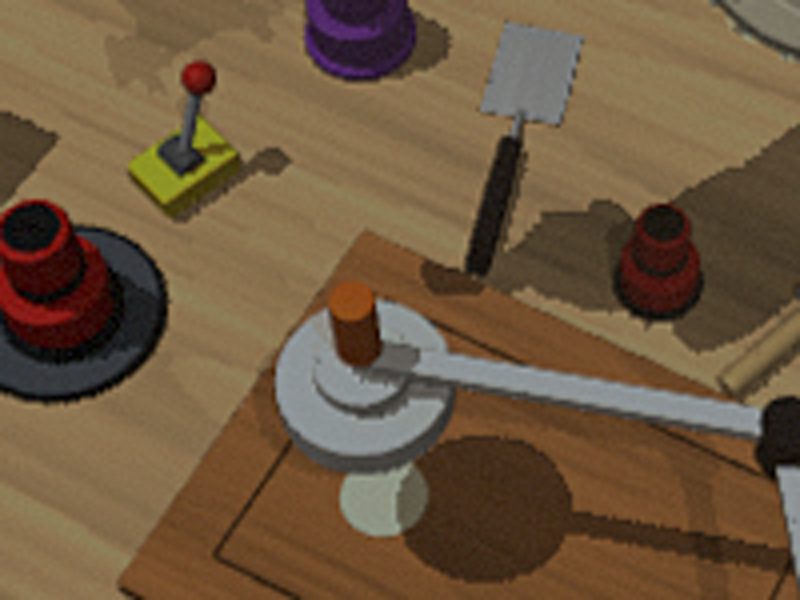

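View pics/d6.png

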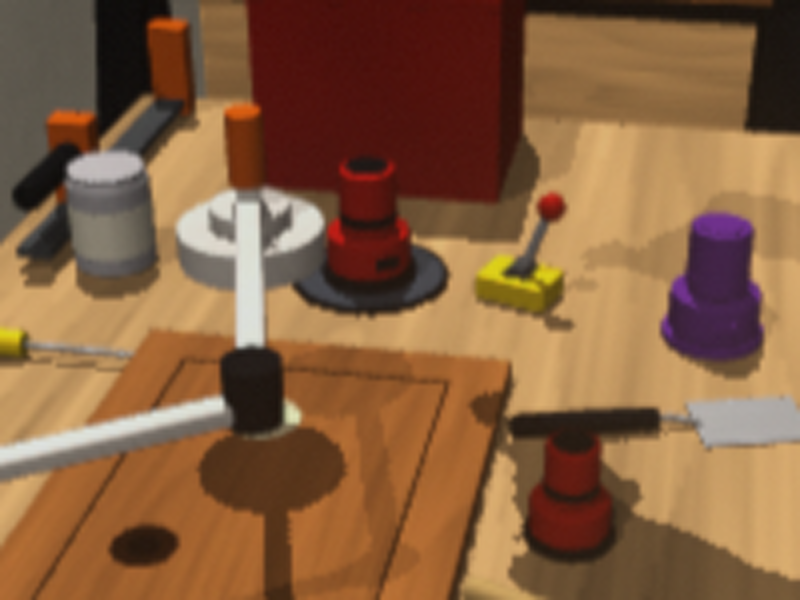

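The knob is at (608.8,-73.4) over the filler at (609.3,-76), about 3 mm off. Next, the switch box's position and direction.

```bash
python3 - <<'E'
from workcell import bot
from h import *
s=bot.capture("scene");d=bot.capture("side");w=bot.capture("wrist")
save(s["color"],"s7.png",(155,155,205,210),12); save(w["color"],"w7.png")
save(d["color"],"d7.png",(290,155,340,205),12)
print(bot.current_clock())
import pickle; pickle.dump((s,d,w),open("c7.pkl","wb"))
for nm,c in (("s",s),("d",d),("w",w)):
    for st,ce,m in blobs(c["color"],[172,120,40],[6,255,255],15):
        if st[4]<600: print(nm,st,ce,plane(c,*ce,92).round(1))
E
```

```text
27.0667
s [176, 165, 8, 9, 51] [179.2, 169.1] [ 410.2 -344.3   92. ]
s [285, 201, 20, 27, 260] [294.6, 216.6] [397.6  27.7  92. ]
d [548, 153, 12, 39, 314] [554.9, 172.6] [-414.5 -486.    92. ]
d [315, 169, 6, 6, 28] [317.4, 171.2] [ 414.1 -357.1   92. ]
d [133, 228, 30, 14, 252] [146.8, 234.0] [826.5 126.3  92. ]
d [312, 229, 21, 29, 373] [322.1, 244.9] [351.7  93.2  92. ]
w [62, 0, 51, 18, 512] [89.2, 8.5] [367.5 -31.1  92. ]
w [290, 255, 24, 23, 428] [301.5, 265.9] [ 412.5 -343.8   92. ]
```

View pics/s7.png

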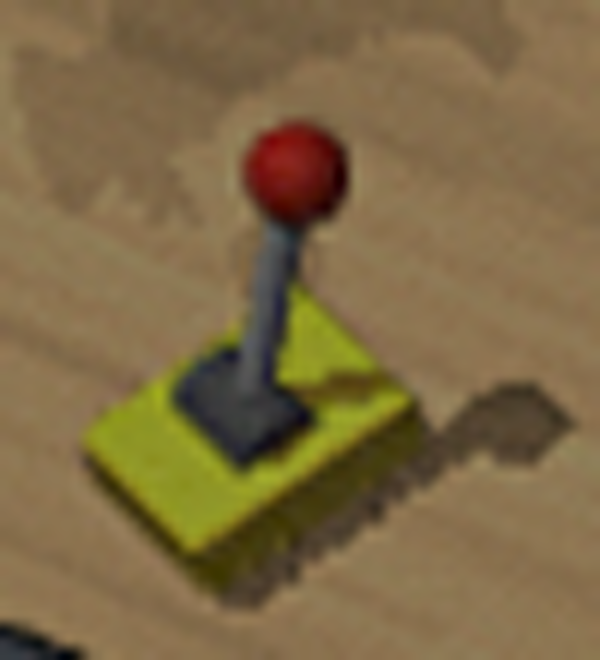

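View pics/w7.png

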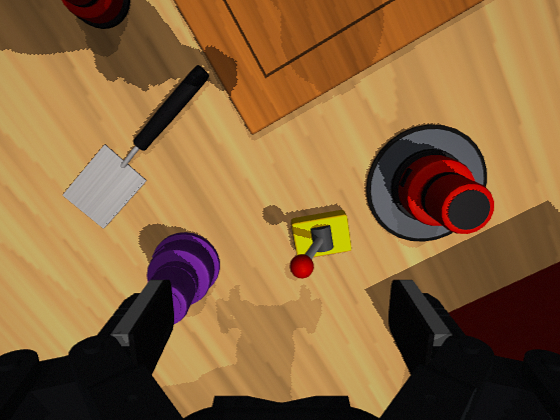

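View pics/d7.png

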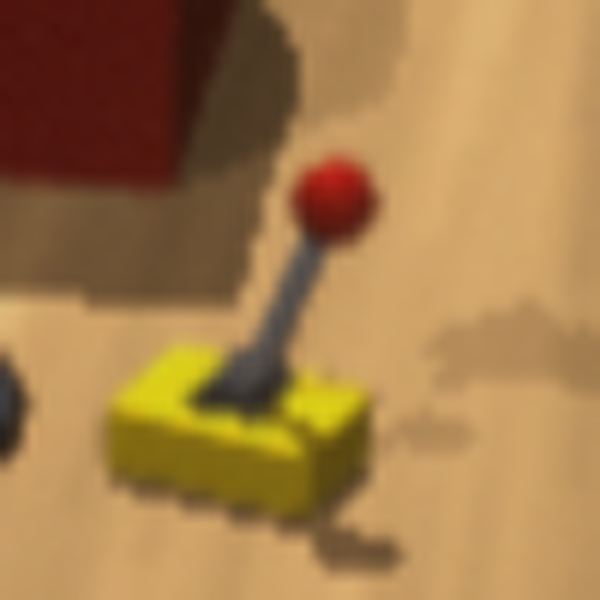

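```bash
python3 - <<'E'
from h import *
import pickle; s,d,w=pickle.load(open("c7.pkl","rb"))
C=[(295,285),(412,402),(195,553),(82,440)]
P=np.array([plane(s,155+u/12,155+v/12,25)[:2] for u,v in C]); print(P.round(0),P.mean(0))
for i in range(4):
    e=P[(i+1)%4]-P[i]; print(np.linalg.norm(e).round(1),np.degrees(np.arctan2(e[1],e[0])).round(1))
D=[(180,345),(370,400),(312,450),(112,408)]
P=np.array([plane(d,290+u/12,155+v/12,25)[:2] for u,v in D]); print(P.round(0),P.mean(0))
for i in range(4):
    e=P[(i+1)%4]-P[i]; print(np.linalg.norm(e).round(1),np.degrees(np.arctan2(e[1],e[0])).round(1))
print(tri((s,179.2,169.1),(d,317.4,171.2),(w,301.5,265.9)))
# wrist box corners
hsv=blobs(w["color"],[24,140,80],[36,255,255],100)
for st,ce,m in hsv: print(st,ce,plane(w,*ce,25).round(1))
E
```

```text
[[ 403. -360.]
 [ 419. -314.]
 [ 483. -336.]
 [ 468. -380.]] [ 443.11576539 -347.5814407 ]
49.0 70.2
67.5 -19.2
46.5 -108.8
68.4 162.9
[[ 461. -382.]
 [ 399. -354.]
 [ 412. -319.]
 [ 476. -336.]] [ 437.18343262 -347.67894129]
68.6 156.4
38.3 68.9
65.8 -14.9
48.5 -107.5
(array([ 413.37594947, -340.96648421,   98.79124874]), [0.6839715071646151, 0.9782672219558433, 0.3151266851394349])
[292, 211, 60, 46, 1496] [323.0, 232.8] [ 445.4 -346.7   25. ]
```

```bash
python3 - <<'E'
from workcell import bot
from h import *
import pickle; s,d,w=pickle.load(open("c7.pkl","rb"))
print("purple",plane(s,130+360/4,150+62/4,0).round(0))
a=np.radians(-19); u=np.array([np.cos(a),np.sin(a)]); c=np.array([443.3,-349.])
o=q(a); A=c-88*u
bot.grip(0)
bot.goto([*A,200],o); r0=bot.line_to([*A,80],o,rate=100,until_force=8)
s=bot.capture("scene"); save(s["color"],"s8.png",(130,120,250,210),6)
d=bot.capture("side"); save(d["color"],"d8.png",(260,120,380,210),6)
print(r0,bot.current_ee_pos(),bot.current_qpos().round(2),bot.current_clock())
E
```

```text
purple [ 285. -290.    0.]
False [ 360.40905458 -320.66898767   80.57387804] [ 1.23  0.28 -0.64  1.92  0.2   1.   -1.41] 30.35
```

View pics/s8.png

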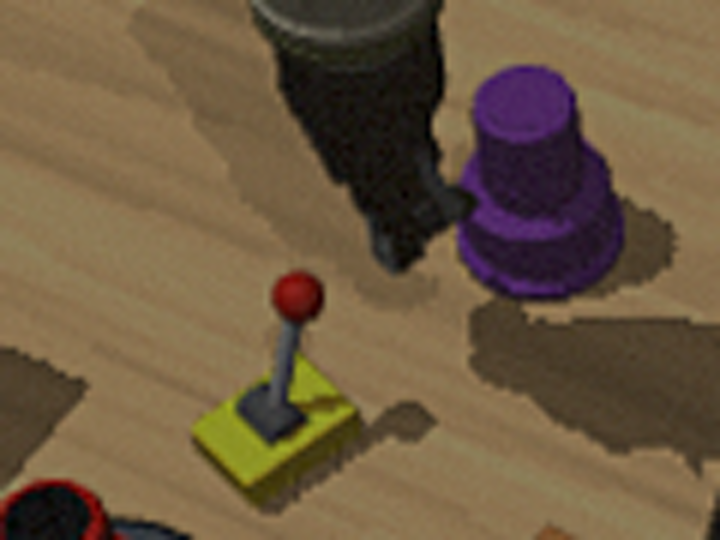

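View pics/d8.png

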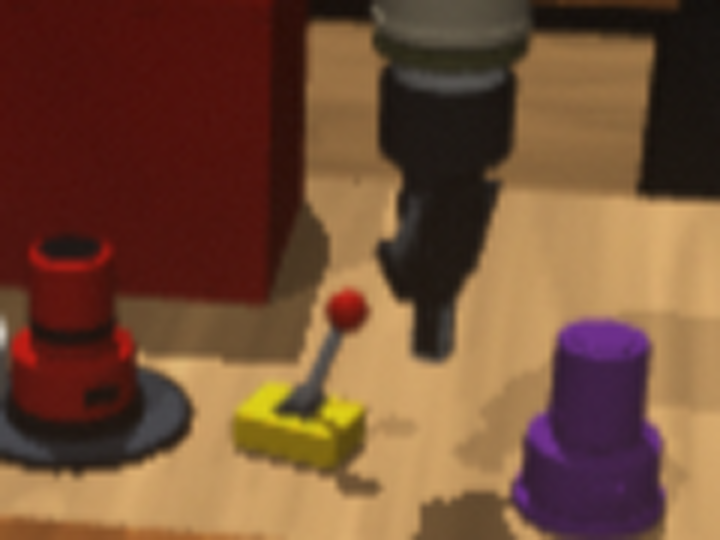

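The closed fingers are behind the ball on the robot side, clear of the purple decoy, and the lever is still off. Next: push.

```bash
python3 - <<'E'
from workcell import bot
from h import *
a=np.radians(-19); u=np.array([np.cos(a),np.sin(a)]); c=np.array([443.3,-349.]); o=q(a)
r=bot.line_to([*(c+35*u),80],o,rate=50,until_force=10)
p=bot.current_ee_pos(); print(r,p,((p[:2]-c)@u).round(1),bot.current_force())
B=p[:2]-25*u
bot.line_to([*B,80],o,rate=80); bot.line_to([*B,250],o,rate=150)
print(bot.current_clock())
bot.goto([400,-200,330],nat([400,-200]))
s=bot.capture("scene"); save(s["color"],"s9.png",(110,120,310,270),4)
d=bot.capture("side"); save(d["color"],"d9.png",(180,120,380,270),4)
for st,ce,m in blobs(s["color"],[172,120,40],[6,255,255],15):
    if st[4]<200: print(st,ce,plane(s,*ce,92).round(1))
for st,ce,m in blobs(d["color"],[172,120,40],[6,255,255],15):
    if st[4]<200: print(st,ce,plane(d,*ce,92).round(1))
for st,ce,m in blobs(s["color"],[4,180,80],[13,255,255],25):
    if 200<ce[0]<235 and ce[1]<250: print("knob",ce,plane(s,*ce,279).round(1))
print(bot.current_force(),bot.current_clock())
save(s["color"],"s9f.png")
E
```

```text
True [ 456.15149164 -353.36723693   78.82372889] 13.6 [-1.23164257  0.81812222  0.55699319]
33.9083
[96, 149, 6, 14, 22] [98.4, 155.2] [ 480.2 -584.2   92. ]
[87, 160, 7, 9, 20] [89.7, 163.4] [ 516.8 -587.1   92. ]
[157, 179, 8, 8, 54] [160.6, 182.6] [ 476.2 -364.1   92. ]
knob [217.5, 224.6] [608.9 -73.6 279. ]
[ 0.19099611  0.23054811 -1.11218668] 35.25
```

View pics/s9.png

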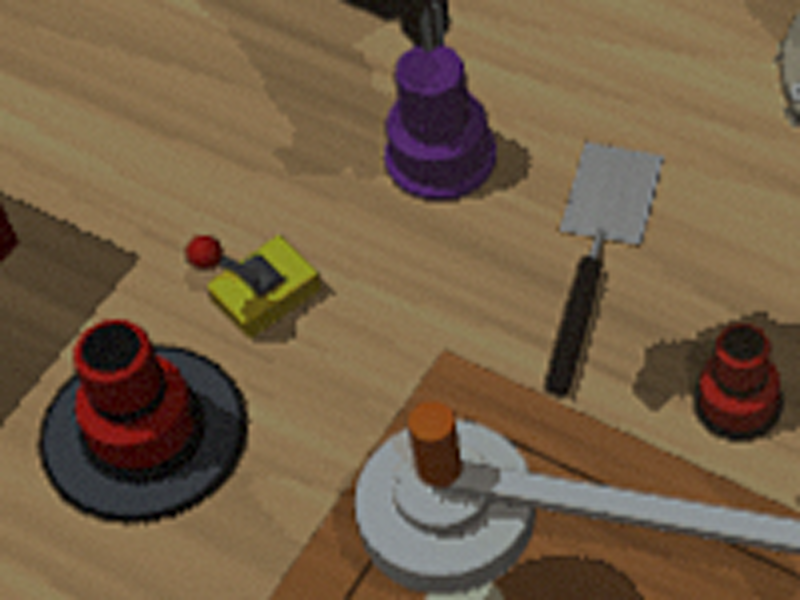

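View pics/d9.png

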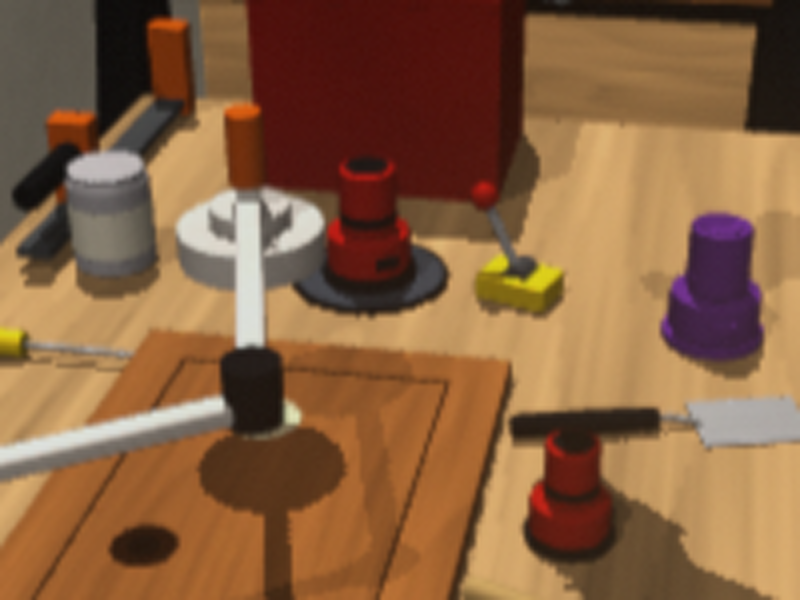

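View pics/s9f.png

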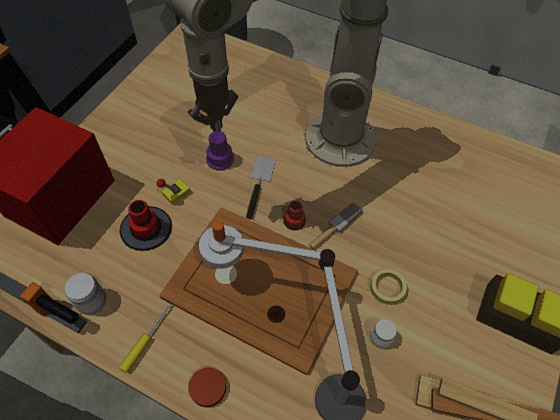

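The lever has gone over and the sander, lamp, jar and tape are all in place. The apparent tip travel is 69 mm against an expected 76, so I'll cross-check with a second view.

```bash
python3 - <<'E'
from workcell import bot
from h import *
s=bot.capture("scene");d=bot.capture("side");w=bot.capture("wrist")
save(w["color"],"w10.png")
off=tri((s,179.2,169.1),(d,317.4,171.2))[0]; on=tri((s,160.6,182.6),(d,180+484/4,120+194/4))
print(off,on,np.linalg.norm((on[0]-off)[:2]))
for st,ce,m in blobs(w["color"],[172,120,40],[6,255,255],15): print(st,ce,plane(w,*ce,92).round(1))
E
```

```text
[ 413.19238243 -341.09296517   98.73625349] (array([ 476.03181894, -363.7695191 ,   94.12819102]), [1.2435025399239772, 1.2435025399238633]) 66.80584464985672
[122, 0, 67, 36, 1178] [162.3, 16.6] [368.7 -18.8  92. ]
[444, 181, 95, 79, 3396] [484.7, 214.9] [ 575.  -335.8   92. ]
[397, 263, 24, 22, 412] [408.7, 273.6] [ 477.7 -364.3   92. ]
[442, 296, 118, 123, 7808] [517.2, 354.7] [ 556.1 -524.5   92. ]
```

View pics/w10.png

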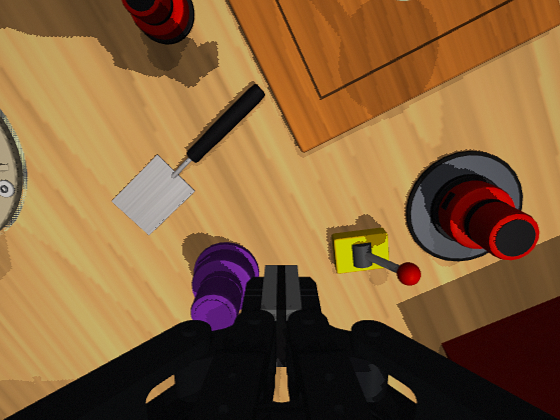

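Both views give a travel of 67–69 mm, about 0.88 rad if the lever started at 0. That is past the threshold, but there is time, so I'll push again more firmly to reach the stop.

```bash
python3 - <<'E'
from workcell import bot
from h import *
a=np.radians(-19); u=np.array([np.cos(a),np.sin(a)]); c=np.array([443.3,-349.])-4*np.array([.326,.946]); o=q(a)
A=c-22*u
bot.goto([*A,220],o); print(bot.line_to([*A,82],o,rate=100,until_force=8))
for f in (1,):
    r=bot.line_to([*(c+32*u),82],o,rate=25,until_force=16)
    p=bot.current_ee_pos(); print(r,((p[:2]-c)@u).round(1),bot.current_force())
s=bot.capture("scene"); save(s["color"],"s11a.png",(110,120,230,210),6)
bot.line_to([*A,82],o,rate=80); bot.line_to([*A,250],o,rate=150)
bot.goto([400,-200,330],nat([400,-200]))
s=bot.capture("scene"); w=bot.capture("wrist"); save(s["color"],"s11.png")
for st,ce,m in blobs(s["color"],[172,120,40],[6,255,255],30):
    if st[4]<100: print("tip",ce,plane(s,*ce,92).round(1))
for st,ce,m in blobs(w["color"],[172,120,40],[6,255,255],15): 
    if st[4]<700: print("w",ce,plane(w,*ce,92).round(1))
for st,ce,m in blobs(s["color"],[4,180,80],[13,255,255],25):
    if 200<ce[0]<235 and ce[1]<250: print("knob",ce,plane(s,*ce,279).round(1))
print(bot.current_clock())
E
```

```text
False
True 13.5 [-0.95782556  0.2841361   0.27206955]
tip [160.5, 182.5] [ 476.1 -364.6   92. ]
w [408.8, 273.3] [ 477.6 -364.3   92. ]
knob [217.5, 224.5] [608.7 -73.8 279. ]
42.8667
```

View pics/s11a.png

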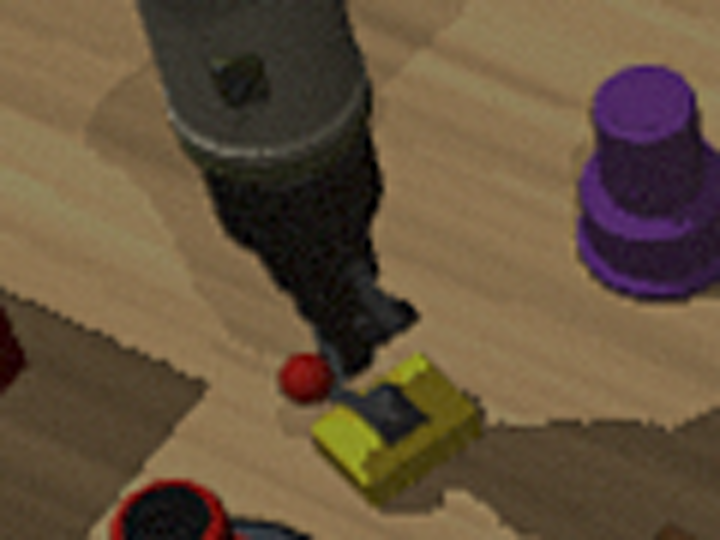

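View pics/s11.png

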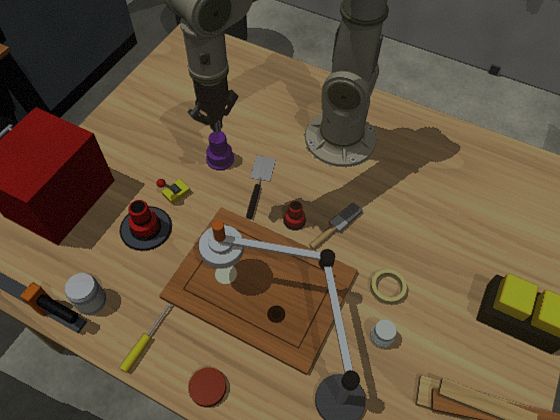

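The second push, at 16 N, stopped at the same place and the tip did not move, so the lever is against its stop. Handing in.

```bash
python3 - <<'E'
from workcell import bot
bot.hand_in(); print(bot.current_clock())
E
```

```text
the job is handed in; nothing more can be done
the job is handed in; nothing more can be done
```

I finished the job in the required order and handed it in at about 43 s of the 69 s allowed. No verdict is reported back.

- **Sander:** I took the large red one off the door and lowered it onto the mat until I felt contact of about 6 N. The last pictures show it upright, within about 5 mm of the mat's centre.
- **Lamp:** I led the knob over to the filler spot and released it. It measured (608.7, -73.8) against the filler at (609.3, -76), about 2–3 mm off. It stayed there through the later steps.
- **Switch:** I pushed the lever over, then pushed again at 16 N. The second push stopped at the same place, so the lever is at its stop.
- **Bystanders:** the jar and tape roll looked unmoved in the pictures, though I did not measure their positions again. The arm ended clear of everything.

**Disagreement:** the measured travel of the switch tip was 67–69 mm, where a full throw should be about 76 mm. The height of the tip before the push also read about 99 mm instead of 92 mm. I put both down to camera and mask error on the small ball. Even if 67 mm is right, the lever would be about 0.87 rad over, above the required 0.8.

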